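# Find the high spot on a bent wheel

## Task

Slide the indicator up to the wheel until its plunger is pressed in by about 3 mm. Then turn the wheel by its crank knob to find the highest spot of the rim, and leave it with that spot right under the plunger, the plunger still pressed in, and the robot clear. Work gently, never run the plunger to the end of its travel, and leave the other things on the bench where they are.

Things in the scene. Friction and masses are not known exactly. Their poses are not given: they have to be found in the camera images.
- stand: Green truing stand, fixed: base plate 140 mm (x) by 420 mm (y), 15 mm thick. Origin on the bench under the vertical axis of the wheel; z up; +y points from the wheel axis towards the indicator. Robot contact with it or anything it carries must stay gentle (under 60 N in all, grip of both fingers included).
- hub (a point): Centre of the steel wheel, on its vertical axis, 68 mm above the bench. Wheel 90 mm in radius, rim 54 to 82 mm up. The rim bulges outward by up to 4 mm in more than one place, each bulge under 45 degrees wide; one is the highest, its angle to the crank unknown. The wheel turns both ways, at least 10 rad from the start, and stays where left (friction 0.1 N m).
- knob_mid (a point): Half-way up the crank knob: upright black round knob, 23 mm in diameter, 96 to 136 mm above the bench (this point at 116). It stands 62 mm from the wheel axis on a flat crank arm (top 94 mm up, hub nut 97) clamped to the wheel. The knob spins freely on its own pin, so it can be held while led round its circle without turning the hand.
- post_mid (a point): Point 92 mm above the bench on the carriage's upright steel post, 18 mm in diameter, top 116 mm up. The post slides the carriage and indicator along the stand's y only (-y towards the wheel, 36 mm travel, 5 N friction; stays where left). The dial (76 mm across, top 83 mm up) lies between post and wheel, its centre 75 mm from the post. With the plunger free its tip is 135 mm ahead (-y) of the post.
- tip (a point): Foremost point of the plunger's steel ball tip (ball 8 mm in diameter), 68 mm above the bench, pointing to the wheel axis along the stand's -y. It starts 10 to 20 mm clear of the nominal rim; pressed on the rim it rides in and out with the rim's height.
- plunger (a joint): How far the plunger is pressed in, m: 0 is free, 0.0095 is the end of its travel (the mechanism must stay below 0.0085). Spring: 0.6 N when free, plus 0.3 N per mm. Reads 0 when not touching.
- needle (a joint): Angle of the dial needle, rad: the dial faces up; 0 points along the stand's +y (long tick, away from the wheel) and it turns clockwise seen from above as the plunger is pressed in, one full turn for 10 mm (0.628 rad per mm).
- bushing: Loose brass bushing, 30 mm in diameter, 18 mm tall, standing on the base plate beside the carriage rail; to be left alone.
- spanner: Loose steel spanner, 180 mm long, lying on the bench; to be left alone.
- driver: Loose screwdriver, red handle, 190 mm long, lying on the bench; to be left alone.
- spring: Loose yellow coil spring, 64 mm in diameter, 112 mm tall, standing on the bench; to be left alone.
- pipe: Loose grey pipe offcut, 60 mm in diameter, 110 mm tall, standing; to be left alone.

How it is judged:
On the way, in this order (a step that is already met when the one before it is completed fails the run):
1. the plunger is set on the rim, pressed in by 2 to 4.5 mm (value of joint plunger between 0.002 and 0.0045 m), for 0.3 s.
2. the highest spot of the rim (within 0.6 mm) is turned under the pressed plunger (y of tip in the frame of stand between 0.0924 and 0.0945 m and value of joint plunger above 0.0015 m), for 0.2 s.
At the end, for the whole second after the job is handed in: The plunger is pressed in by more than 1.5 mm and its tip stands on the highest spot of the rim: at least 92.4 mm from the wheel axis (the top is at 93 mm), and at most 94.5 mm (all of step 2); the robot touches nothing.
It fails at once if the plunger is run to the end of its travel (over 8.5 mm) (value of joint plunger above 0.0085 m).
It fails at once if the stand or what it carries is pushed or gripped with more than 60 N in all (contact force between the fingers and stand above 60 N).
It fails at once if another thing on the bench is shifted by more than 30 mm (distance of any of bushing, spanner, driver, spring, pipe from where it was at the start of the episode above 0.03 m).
It also fails if it takes over 72 s, if anything falls off the work surface, if the arm or the gripper's body presses on something with over 40 N, if the wrist force passes 120 N, or if a joint passes its speed limit or range.

## Robot

A 7-joint arm with a two-finger parallel gripper is mounted at the origin on the work surface. World frame = base frame: x ahead of the robot, y to its left, z up, the work surface at z = 0. Lengths are in m, angles in rad, forces in N, time in s.
With the tool pointing down it reaches from about 0.35 to 0.775 m from the base axis. Payload 3.1 kg.
Tool frame: the origin (TCP) lies between the finger pads; the fingertips stand 14 mm ahead of it and the grasp point (between the pads) lies 5 mm behind it; x points along the fingers, y is the direction in which the jaws open and shut, and the axes are right-handed (so a half turn about x gives the same grasp; the last joint's range is limited). The gripper opens to 85 mm and grips with 20 to 120 N. Pads are 22 mm wide; open, the fingers measure 114 mm over their backs; the gripper's body (76 mm by 85 mm) begins 54 mm behind the grasp point. The pads swing forward as they close: fully open they stand 13 mm farther back than shut.
Start: joints at [-0.042, 0.311, 0.014, 1.512, -0.004, 1.319, -0.027], TCP at [0.55, 0, 0.245] pointing down, gripper open.
Joint ranges: [-2.7, 2.7], [-0.3, 1.91], [-1.27, 1.3], [0.12, 2.57], [-1.44, 4.58], [0.2, 2.03], [-3.05, 3.05]. Speed limits (rad/s): [2.79, 2.79, 3.14, 3.14, 3.14, 3.14, 3.14].

## Interface

Orientations are given as a rotation vector (axis times angle).
In Python, from workcell import monitor, imaging, ticket gives the robot as it stands.
- The arm moves only by the tool apply_moves, never from a script. Its argument "moves" is a list of rows, each a list of 7 numbers: the shift along the tool's x, y, z in m, then the turn, a rotation vector about the tool's x, y, z in rad, then the opening, from -1 (shut) to 1 (fully open). A call has 1 to 5 rows; each row shifts and turns the commanded pose from where the row before left it, along the tool's axes as they then stand; what a row does not reach is not made up. A row lasts 1/10 s, in which the tool goes at most 50 mm and 8.59 degrees, less where a joint would pass 70% of its speed; a pose out of reach is approached as far as the arm can. A call is refused whole if a number of a shift passes 0.05 or a number of a turn 0.15, either way. A call with a gripper value outside its range is refused whole. The fingers move at their own pace and stop on an object; the grip force is fixed at half the most. Time passes only in rows, so rows that do not move let the fingers close. It gives the time, the measured TCP pose, the force and the opening at its end, in the units of the state.
- monitor.get_obs(): the state, without advancing time (a new reading comes with each control period).
- imaging.capture(name): name is "scene" or "side" or "wrist"; returns a dict with "pixels" (420x560x3 uint8, red, green, blue), "depth" (420x560 float32, m along the optical axis (not along the pixel's ray), 0 where there is no reading), "mtx" (3x3 intrinsics, pixels), "k1" (the pictures are not rectified: a ray, as slopes to the right and down, at radius r is drawn at 1 + k1 r^2 times it, then the intrinsics apply), "T" (4x4, takes a point from camera to world coordinates). Camera axes: x right, y down, z forward; pixel columns grow to the right and rows downward; lengths in m; the calibration is good to about 2 mm. A picture is of the moment at which its call begins.
- ticket.finish_job(): hands the job in, once; it reports no verdict.
The state is a dict: "time_s": time; "joint_positions": joint angles; "qvel": joint speeds; "effort": joint torques, N m; "tool_pos": TCP position; "tcp_rot": TCP orientation; "wrist_force": force on the tool from outside, world axes, zero at the start; "wrist_torque": the same for the moment, N m; "opening": finger opening in m.
Only numpy, scipy, OpenCV 4.12 (cv2) and the standard library are available. Lean on these libraries where they do the work, as an engineer would, in place of code of your own. Each camera call takes 0.05 s, during which the arm holds its last target.

## Working session

There is one attempt and no reset: what is moved stays moved. The work goes in short steps, Python scripts to look and compute and a tool call to move; the robot and the scene stay as the last step left them, time stands still between calls to the robot, and variables do not carry over. Pictures are saved under pics/ and viewed, and the job is handed in when it is done.

Besides the shell and the picture viewer there is one more tool, called after "Call:" as name([rows], argument=value, ...), one row to a line, values as JSON. apply_moves: Moves the arm, as the interface text tells. Its arguments: {"type":"object","properties":{"moves":{"type":"array"}},"required":["moves"]}

```bash
mkdir -p pics; ls; python3 - <<'E'
from workcell import monitor, imaging
import cv2,numpy as np
print(monitor.get_obs())
for n in ["scene","side","wrist"]:
    c=imaging.capture(n); cv2.imwrite(f"pics/{n}0.png",c["pixels"][:,:,::-1]); np.savez(f"{n}0.npz",**c)
    print(n,c["mtx"],c["k1"],c["T"])
E
```

```text
pics
{'time_s': 0.0, 'joint_positions': array([-0.04167841,  0.31170915,  0.01397592,  1.51305639, -0.00439443,
        1.31918173, -0.02718662]), 'qvel': array([ 0.00101394,  0.00043992,  0.00127465,  0.00040302,  0.00035366,
       -0.00126856, -0.00053198]), 'effort': array([-8.45983850e-04, -3.79911804e+01,  1.45537080e-01, -2.30588043e+01,
        1.22032766e-02,  1.37352623e-02,  4.05736500e-06]), 'tool_pos': array([5.49309502e-01, 7.95901435e-06, 2.44230323e-01]), 'tcp_rot': array([ 1.20796746,  1.21087898, -1.21089178]), 'wrist_force': array([-1.45287633,  0.08615425, -0.43122527]), 'wrist_torque': array([-0.03494479, -0.00567724,  0.02113618]), 'opening': 0.08562666959827983}
scene [[388.51513358   0.         282.17332019]
 [  0.         388.51513358 206.99280615]
 [  0.           0.           1.        ]] -0.05947744182022274 [[ 0.4112108   0.59973824 -0.68645446  1.19257354]
 [ 0.91143107 -0.25886248  0.31981812 -0.30758591]
 [ 0.01410985 -0.75716858 -0.65306711  0.73223604]
 [ 0.          0.          0.          1.        ]]
side [[476.70561592   0.         281.73880556]
 [  0.         476.70561592 209.09064819]
 [  0.           0.           1.        ]] 0.0006813715855535365 [[-0.99546348 -0.07362246  0.06026776  0.4408955 ]
 [-0.09509156  0.74873667 -0.65601143  0.9150836 ]
 [ 0.00317249 -0.65876637 -0.75234088  1.13805503]
 [ 0.          0.          0.          1.        ]]
wrist [[335.72818192   0.         281.24820416]
 [  0.         335.72818192 209.60920822]
 [  0.           0.           1.        ]] -0.05517594265361848 [[ 9.99995891e-01  1.15662850e-03 -2.62293955e-03  5.49107211e-01]
 [ 2.40471034e-04 -9.45609907e-01 -3.25302700e-01  8.36734395e-02]
 [-2.85653200e-03  3.25300733e-01 -9.45606299e-01  3.72829537e-01]
 [ 0.00000000e+00  0.00000000e+00  0.00000000e+00  1.00000000e+00]]
```

View pics/scene0.png

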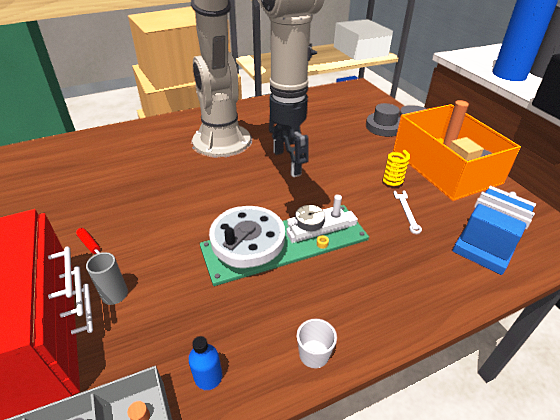

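View pics/side0.png

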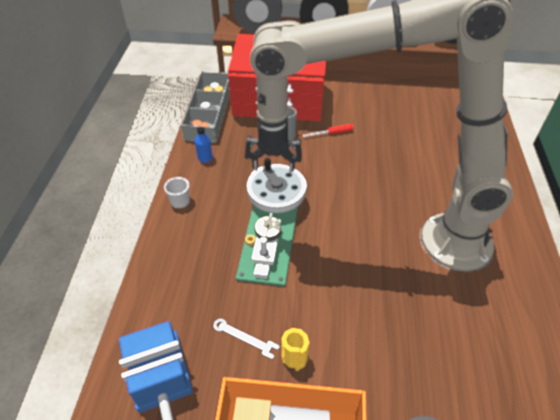

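View pics/wrist0.png

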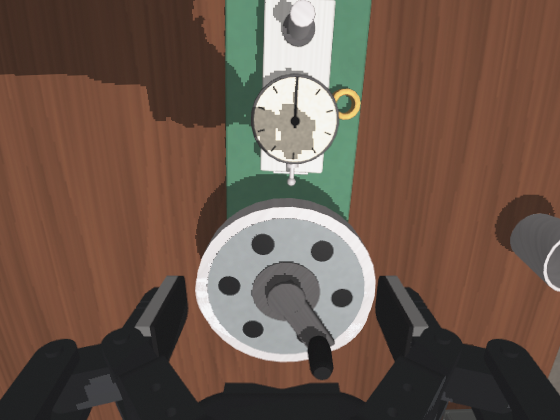

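The wrist view shows the post top near (302,12), dial centre at (295,120), wheel rim around (287,285), and the knob's dark top near (318,345). Next I'll measure these.

```bash
cat > h.py <<'E'
import cv2,numpy as np
from workcell import monitor, imaging
def ray(c,u,v):
    K=c["mtx"]; k1=float(c["k1"])
    p=cv2.undistortPoints(np.array([[[u,v]]],float),K,np.array([k1,0,0,0,0.]))[0,0]
    d=c["T"][:3,:3]@np.array([p[0],p[1],1]); return c["T"][:3,3],d
def onz(c,u,v,z):
    o,d=ray(c,u,v); return o+d*(z-o[2])/d[2]
def proj(c,P):
    T=np.linalg.inv(c["T"]); q=T[:3,:3]@np.asarray(P)+T[:3,3]; x,y=q[:2]/q[2]; s=1+float(c["k1"])*(x*x+y*y)
    return np.array([x*s*c["mtx"][0,0]+c["mtx"][0,2], y*s*c["mtx"][1,1]+c["mtx"][1,2]])
def cloud(c):
    h,w=c["depth"].shape; u,v=np.meshgrid(np.arange(w),np.arange(h))
    p=cv2.undistortPoints(np.stack([u.ravel(),v.ravel()],1).astype(float)[:,None],c["mtx"],np.array([float(c["k1"]),0,0,0,0.]))[:,0]
    d=c["depth"].ravel(); P=np.c_[p*d[:,None],d]
    return (P@c["T"][:3,:3].T+c["T"][:3,3]).reshape(h,w,3)
def load(f): return dict(np.load(f))
E
python3 - <<'E'
from h import *
c=load("wrist0.npz"); X=cloud(c); 
px=c["pixels"].astype(int)
# green base edges direction
hsv=cv2.cvtColor(c["pixels"],cv2.COLOR_RGB2HSV)
g=cv2.inRange(hsv,(60,80,30),(95,255,255))
for v in (30,60,100,150,180):
    u=np.where(g[v])[0]; a=onz(c,u.min(),v,.015);b=onz(c,u.max(),v,.015); print(v,u.min(),u.max(),a.round(4),b.round(4),((a+b)/2).round(4))
# wheel top: light pixels with z near .082
m=(abs(X[...,2]-.082)<.008)&(c["depth"]>0)&(np.arange(420)[:,None]>195)
print(m.sum())
w=(px.min(2)>190)&(np.arange(420)[:,None]>195)
w=w.astype(np.uint8); n,l,s,_=cv2.connectedComponentsWithStats(w); i=1+s[1:,4].argmax(); print(s[i])
cs,_=cv2.findContours((l==i).astype(np.uint8),cv2.RETR_EXTERNAL,cv2.CHAIN_APPROX_NONE)
P=np.array([onz(c,u,v,.082)[:2] for u,v in cs[0][:,0]])
A=np.c_[2*P,np.ones(len(P))]; s_=np.linalg.lstsq(A,(P**2).sum(1),rcond=None)[0]; print("circle",s_[:2],np.sqrt(s_[2]+s_[:2]@s_[:2]))
# knob / post from depth
for n_,lo,hi,box in (("post",.105,.125,(260,340,0,60)),("knob",.12,.15,(280,360,300,390))):
    u0,u1,v0,v1=box; q=X[v0:v1,u0:u1].reshape(-1,3); k=q[(q[:,2]>lo)&(q[:,2]<hi)]; print(n_,len(k),k.mean(0) if len(k) else 0,k.min(0),k.max(0)) if len(k) else print(n_,0)
im=c["pixels"][:,:,::-1]
cv2.imwrite("pics/w0a.png",np.vstack([cv2.resize(im[0:60,240:400],(800,300),interpolation=2),cv2.resize(im[300:390,220:460],(800,300),interpolation=2)]))
E
```

```text
30 226 367 [0.4946 0.1442 0.015 ] [0.6311 0.1445 0.015 ] [0.5629 0.1443 0.015 ]
60 226 364 [0.4935 0.1169 0.015 ] [0.6299 0.1172 0.015 ] [0.5617 0.1171 0.015 ]
100 338 347 [0.606  0.0789 0.015 ] [0.6152 0.0789 0.015 ] [0.6106 0.0789 0.015 ]
150 226 354 [0.4892 0.0277 0.015 ] [0.6257 0.0279 0.015 ] [0.5574 0.0278 0.015 ]
180 227 351 [ 0.4886 -0.0052  0.015 ] [ 0.6246 -0.005   0.015 ] [ 0.5566 -0.0051  0.015 ]
19736
[ 195  207  180  154 4822]
circle [ 0.55281996 -0.10326055] 0.08465262466514285
post 594 [0.56256971 0.13705188 0.11516363] [0.55434487 0.12905953 0.10505436] [0.5716097  0.14614897 0.11788652]
knob 556 [ 0.58471947 -0.15058291  0.13113087] [ 0.57392137 -0.16370721  0.12007049] [ 0.59687531 -0.14358718  0.13738268]
```

View pics/w0a.png

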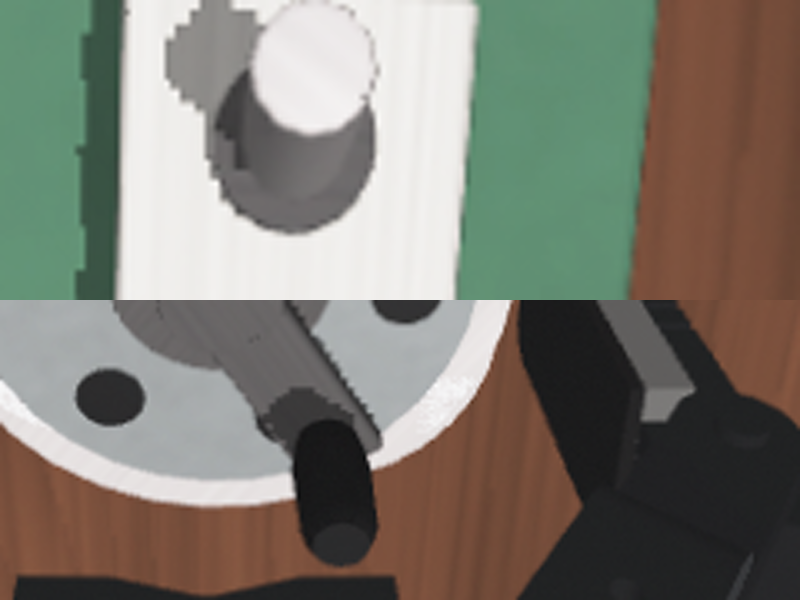

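Measured in the wrist view: post top centre (302.8,13.2) and knob top centre (323,373). I'll compute their positions, fit the rim more carefully, and check whether the bulges can be seen in the contour.

```bash
python3 - <<'E'
from h import *
c=load("wrist0.npz"); X=cloud(c); 
print("post",onz(c,302.8,13.2,.116),"knob",onz(c,322.9,372.9,.136))
px=c["pixels"].astype(int); w=((px.min(2)>165)).astype(np.uint8)
w[:195]=0
cv2.imwrite("pics/mask.png",w*255)
hub=np.array([.5528,-.106])
for it in range(3):
  R=[]
  for a in range(0,360,3):
    d=np.array([np.cos(np.radians(a)),np.sin(np.radians(a))])
    best=np.nan
    for r in np.arange(.100,.078,-.00025):
        u,v=proj(c,[*(hub+d*r),.082]); 
        if 0<=u<559 and 0<=v<419 and w[int(round(v)),int(round(u))]: best=r;break
    R.append(best)
  R=np.array(R); A=np.radians(np.arange(0,360,3)); ok=~np.isnan(R)
  med=np.nanmedian(R)
  k=ok&(R<med+.0012)&(R>med-.002)
  M=np.c_[np.ones(k.sum()),np.cos(A[k]),np.sin(A[k])]; s=np.linalg.lstsq(M,R[k],rcond=None)[0]
  hub=hub+s[1:]; print(hub,s[0])
for a,r in zip(range(0,360,3),R): print(a,"%.1f"%(r*1e3),end="; ")
E
```

```text
post [0.56311694 0.13755242 0.116     ] knob [ 0.58643918 -0.15509263  0.136     ]
[ 0.55249494 -0.10517774] 0.09030275895325696
[ 0.55267892 -0.10419594] 0.09022180653696468
[ 0.552583   -0.10325666] 0.08990030913702465
0 89.5; 3 89.2; 6 89.0; 9 89.2; 12 89.8; 15 89.2; 18 90.2; 21 90.2; 24 89.8; 27 90.2; 30 90.5; 33 90.8; 36 90.2; 39 90.2; 42 91.0; 45 90.5; 48 90.2; 51 90.2; 54 90.5; 57 90.8; 60 90.2; 63 91.0; 66 90.8; 69 91.0; 72 90.5; 75 91.0; 78 90.8; 81 91.0; 84 91.2; 87 90.8; 90 90.8; 93 90.8; 96 91.2; 99 90.8; 102 90.8; 105 91.0; 108 91.2; 111 91.0; 114 90.8; 117 90.8; 120 91.2; 123 90.5; 126 90.2; 129 91.0; 132 90.2; 135 90.2; 138 90.8; 141 90.8; 144 89.8; 147 90.5; 150 90.2; 153 90.2; 156 90.5; 159 90.0; 162 89.8; 165 89.8; 168 90.0; 171 90.5; 174 90.5; 177 90.5; 180 90.8; 183 91.2; 186 91.0; 189 91.0; 192 90.2; 195 90.8; 198 89.2; 201 89.0; 204 89.0; 207 89.2; 210 89.8; 213 89.2; 216 89.0; 219 88.8; 222 89.0; 225 89.2; 228 88.5; 231 88.8; 234 89.5; 237 89.0; 240 88.5; 243 88.8; 246 88.2; 249 89.2; 252 89.0; 255 89.0; 258 88.0; 261 88.5; 264 87.8; 267 88.8; 270 88.8; 273 88.8; 276 87.8; 279 88.5; 282 87.8; 285 89.0; 288 nan; 291 nan; 294 nan; 297 nan; 300 nan; 303 nan; 306 89.2; 309 89.5; 312 90.5; 315 91.5; 318 92.0; 321 91.5; 324 92.2; 327 91.2; 330 91.8; 333 90.8; 336 91.0; 339 90.2; 342 89.2; 345 89.8; 348 89.2; 351 89.0; 354 89.0; 357 89.0;
```

View pics/mask.png

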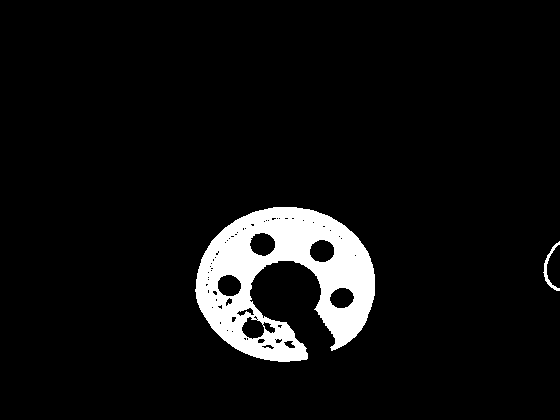

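The rim contour hints at one bulge near 324° in world angle (about +3 mm) and another near 183° (about +1.5 mm). The plunger sits at about 88°, on flat rim. Next I need the tool axes.

```bash
cat >> h.py <<'E'
from scipy.spatial.transform import Rotation as Ro
def plan(target=None):
    o=monitor.get_obs(); R=Ro.from_rotvec(o["tcp_rot"]).as_matrix()
    print("t",o["time_s"],"tcp",o["tool_pos"].round(4),"open",round(o["opening"],4),"F",o["wrist_force"].round(1),"q7",o["joint_positions"].round(2))
    print("yaxis",R[:,1].round(3),"psi",np.degrees(np.arctan2(-R[1,1],-R[0,1])).round(1),"xaxis",R[:,0].round(3))
    if target is not None: print("tool shift",(R.T@(np.array(target)-o["tool_pos"])).round(4))
E
python3 - <<'E'
from h import *
plan([.5631,.1376,.244])
E
```

```text
t 0.15 tcp [0.5495 0.     0.2445] open 0.0854 F [-0.1  0.3  0.2] q7 [-0.04  0.31  0.01  1.51 -0.    1.32 -0.03]
yaxis [ 1.     0.    -0.002] psi -180.0 xaxis [-0.002 -0.    -1.   ]
tool shift [ 0.0004  0.0136 -0.1376]
```

Call:
apply_moves([
  [0, 0.0034, -0.0344, 0, 0, 0, -0.25],
  [0, 0.0034, -0.0344, 0, 0, 0, -0.25],
  [0, 0.0034, -0.0344, 0, 0, 0, -0.25],
  [0, 0.0034, -0.0344, 0, 0, 0, -0.25],
  [0, 0, 0, 0.14, 0, 0, -0.25],
])

```text
time_s: 0.65
tool_pos: [0.5622, 0.1459, 0.2445]
tcp_rot: [1.309, 1.149, -1.305]
wrist_force: [-0.6, -0.0, 0.0]
opening: 0.032
```

Call:
apply_moves([
  [0, 0, 0, 0.147, 0, 0, -0.25],
  [0, 0, 0, 0.147, 0, 0, -0.25],
  [0, 0, 0, 0.147, 0, 0, -0.25],
  [0, 0, 0, 0.147, 0, 0, -0.25],
  [0, 0, 0, 0.147, 0, 0, -0.25],
])

```text
time_s: 1.15
tool_pos: [0.5633, 0.1376, 0.2448]
tcp_rot: [1.821, 0.655, -1.823]
wrist_force: [-0.2, 0.1, -0.4]
opening: 0.0321
```

Call:
apply_moves([
  [0, 0, 0, 0.147, 0, 0, -0.25],
  [0, 0, 0, 0.147, 0, 0, -0.25],
  [0, 0, 0, 0.147, 0, 0, -0.25],
  [0, 0, 0, 0.147, 0, 0, -0.25],
  [0, 0, 0, 0.147, 0, 0, -0.25],
])

```text
time_s: 1.65
tool_pos: [0.5633, 0.1376, 0.2448]
tcp_rot: [-2.198, 0.05, 2.2]
wrist_force: [0.7, -0.3, -0.8]
opening: 0.0321
```

```bash
python3 - <<'E'
from h import *
plan([.5631,.1376,.2])
for n in ["wrist","scene"]:
    c=imaging.capture(n); cv2.imwrite(f"pics/{n}1.png",c["pixels"][:,:,::-1]); np.savez(f"{n}1.npz",**c)
E
```

```text
t 1.65 tcp [0.5633 0.1376 0.2448] open 0.0321 F [ 0.7 -0.3 -0.8] q7 [-0.44  0.38  0.24  1.43 -0.09  1.34 -1.81]
yaxis [-0.045 -0.999  0.   ] psi 87.4 xaxis [-0.001 -0.    -1.   ]
tool shift [0.0448 0.     0.0001]
```

View pics/wrist1.png

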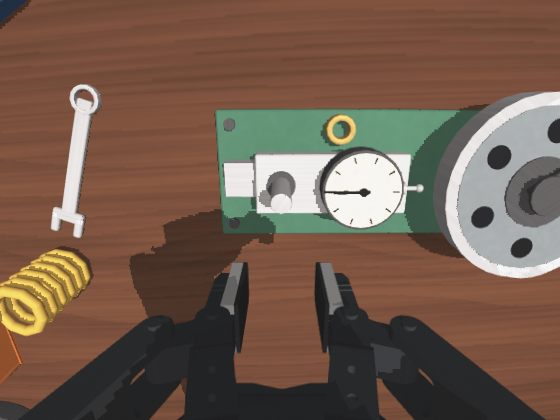

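The wrist view, now turned, shows the post top at (281,202), the dial at (363,190) with its needle at zero pointing to +y, and the tip at (421,188). I'll check the post and tip positions from here.

```bash
python3 - <<'E'
from h import *
c=load("wrist1.npz")
print("post",onz(c,281.5,201.5,.116),"tip",onz(c,424,188.5,.068),"dial",onz(c,363.5,191,.083))
print(c["T"][:3,3])
im=c["pixels"][:,:,::-1]
cv2.imwrite("pics/z1.png",cv2.resize(im[140:240,250:450],(800,400),interpolation=2))
E
```

```text
post [0.5646842  0.13701934 0.116     ] tip [0.55632076 0.00166402 0.068     ] dial [0.5607739  0.06324092 0.083     ]
[0.64677308 0.13353602 0.37321396]
```

View pics/z1.png

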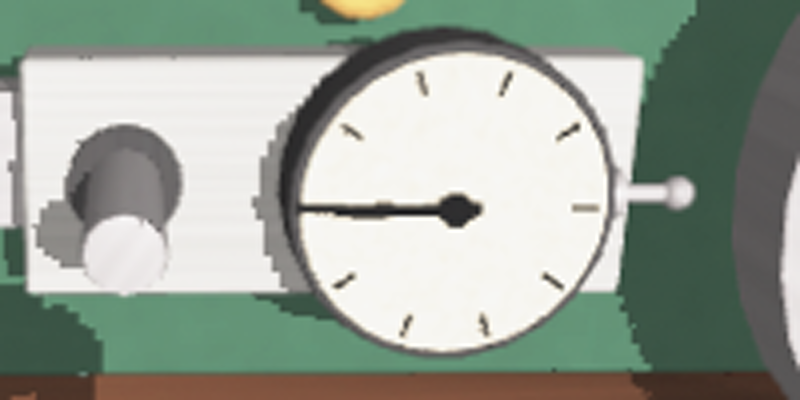

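Both views agree on the post to about 1.5 mm, so I'll descend over it.

Call:
apply_moves([
  [0.033, 0, 0.0007, 0, 0, 0, -0.25],
  [0.033, 0, 0, 0, 0, 0, -0.25],
  [0.033, 0, 0, 0, 0, 0, -0.25],
  [0.018, 0, 0, 0, 0, 0, -0.25],
  [0.018, 0, 0, 0, 0, 0, -0.25],
])

```text
time_s: 2.25
tool_pos: [0.5621, 0.1376, 0.1086]
tcp_rot: [-2.202, 0.04, 2.206]
wrist_force: [0.2, 0.8, 1.1]
opening: 0.0321
```

Call:
apply_moves([
  [0, 0, 0, 0, 0, 0, -0.25],
])

```text
time_s: 2.35
tool_pos: [0.5603, 0.1372, 0.1072]
tcp_rot: [-2.197, 0.042, 2.212]
wrist_force: [-1.4, 0.5, -0.3]
opening: 0.0319
```

```bash
python3 - <<'E'
from h import *
plan()
for n in ["wrist"]:
    c=imaging.capture(n); cv2.imwrite(f"pics/{n}2.png",c["pixels"][:,:,::-1]); np.savez(f"{n}2.npz",**c)
E
```

```text
t 2.35 tcp [0.5603 0.1372 0.1072] open 0.0319 F [-1.4  0.5 -0.3] q7 [-0.42  0.48  0.22  1.63 -0.11  1.05 -1.78]
yaxis [-0.036 -0.999  0.002] psi 87.9 xaxis [-0.007 -0.002 -1.   ]
```

View pics/wrist2.png

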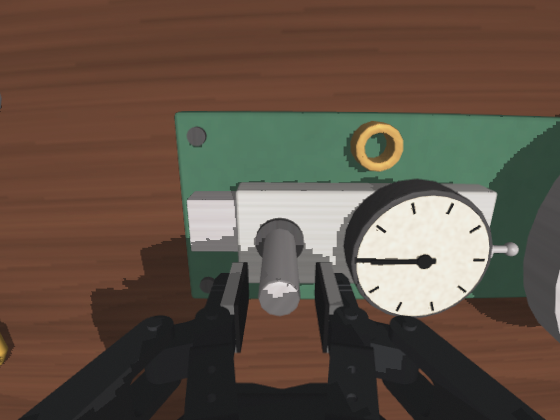

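The post at (280,290) stands between the pads with about 7 mm each side. I'll push 18 mm towards the wheel and look again.

Call:
apply_moves([
  [0, 0.004, 0, 0, 0, 0, -0.25],
  [0, 0.003, 0, 0, 0, 0, -0.25],
  [0, 0.003, 0, 0, 0, 0, -0.25],
  [0, 0.003, 0, 0, 0, 0, -0.25],
  [0, 0.003, 0, 0, 0, 0, -0.25],
])

```text
time_s: 2.9
tool_pos: [0.5635, 0.125, 0.1117]
tcp_rot: [-2.205, 0.035, 2.196]
wrist_force: [0.8, 4.0, -0.3]
opening: 0.0325
```

Call:
apply_moves([
  [0, 0.002, 0, 0, 0, 0, -0.25],
  [0, 0, 0, 0, 0, 0, -0.25],
])

```text
time_s: 3.1
tool_pos: [0.5633, 0.1221, 0.1116]
tcp_rot: [-2.204, 0.037, 2.197]
wrist_force: [0.9, 5.1, 0.2]
opening: 0.032
```

```bash
python3 - <<'E'
from h import *
plan()
for n in ["wrist"]:
    c=imaging.capture(n); cv2.imwrite(f"pics/{n}3.png",c["pixels"][:,:,::-1]); np.savez(f"{n}3.npz",**c)
E
```

```text
t 3.1 tcp [0.5633 0.1221 0.1116] open 0.032 F [0.9 5.1 0.2] q7 [-0.4   0.47  0.22  1.64 -0.12  1.04 -1.75]
yaxis [-0.037 -0.999 -0.004] psi 87.9 xaxis [ 0.003  0.004 -1.   ]
```

View pics/wrist3.png

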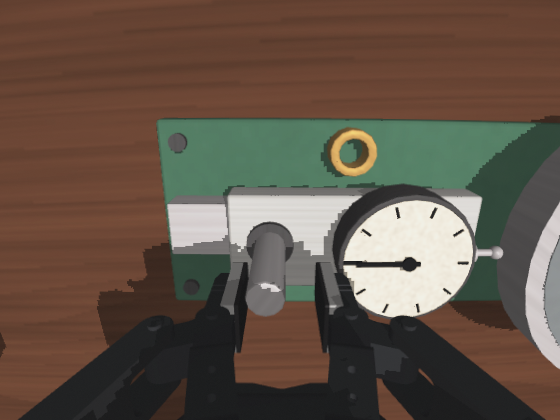

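In contact at 5 N; the needle is still at zero and the tip at (497,254) is about 6 mm from the rim. I'll advance in small steps.

Call:
apply_moves([
  [0, 0.002, 0, 0, 0, 0, -0.25],
  [0, 0.002, 0, 0, 0, 0, -0.25],
  [0, 0.002, 0, 0, 0, 0, -0.25],
  [0, 0, 0, 0, 0, 0, -0.25],
])

```text
time_s: 3.55
tool_pos: [0.563, 0.1154, 0.1116]
tcp_rot: [-2.204, 0.039, 2.198]
wrist_force: [0.9, 4.6, 2.6]
opening: 0.0319
```

```bash
cat > lk.py <<'E'
import sys
from h import *
plan(); n,t,u0,u1,v0,v1=sys.argv[1],sys.argv[2],*map(int,sys.argv[3:7])
c=imaging.capture(n); np.savez(f"{n}{t}.npz",**c); im=c["pixels"][v0:v1,u0:u1,::-1]
s=min(800/im.shape[1],600/im.shape[0]); cv2.imwrite(f"pics/{n}{t}.png",cv2.resize(im,None,fx=s,fy=s,interpolation=cv2.INTER_CUBIC))
E
python3 lk.py wrist 4 220 560 180 420
```

```text
t 3.55 tcp [0.563  0.1154 0.1116] open 0.0319 F [0.9 4.6 2.6] q7 [-0.39  0.47  0.22  1.64 -0.12  1.04 -1.74]
yaxis [-0.038 -0.999 -0.003] psi 87.8 xaxis [ 0.003  0.003 -1.   ]
```

View pics/wrist4.png

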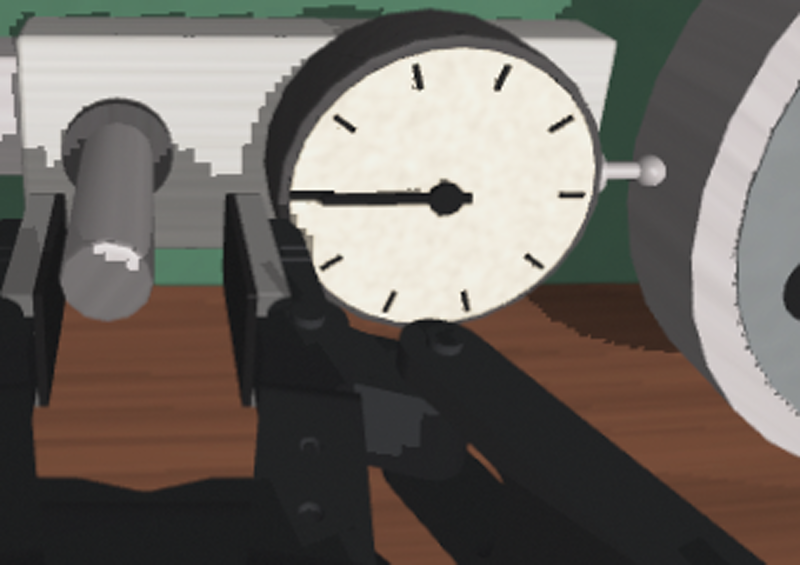

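The needle is still at zero and the tip at (652,170) in this crop is close to the rim. Another 2 mm.

Call:
apply_moves([
  [0, 0.001, 0, 0, 0, 0, -0.25],
  [0, 0.001, 0, 0, 0, 0, -0.25],
  [0, 0, 0, 0, 0, 0, -0.25],
])

```text
time_s: 3.9
tool_pos: [0.5629, 0.1136, 0.1116]
tcp_rot: [-2.204, 0.039, 2.198]
wrist_force: [0.7, 4.9, 3.6]
opening: 0.0324
```

```bash
python3 lk.py wrist 5 220 560 180 420
```

```text
t 3.9 tcp [0.5629 0.1136 0.1116] open 0.0324 F [0.7 4.9 3.6] q7 [-0.39  0.47  0.22  1.64 -0.12  1.04 -1.74]
yaxis [-0.038 -0.999 -0.003] psi 87.8 xaxis [ 0.003  0.003 -1.   ]
```

View pics/wrist5.png

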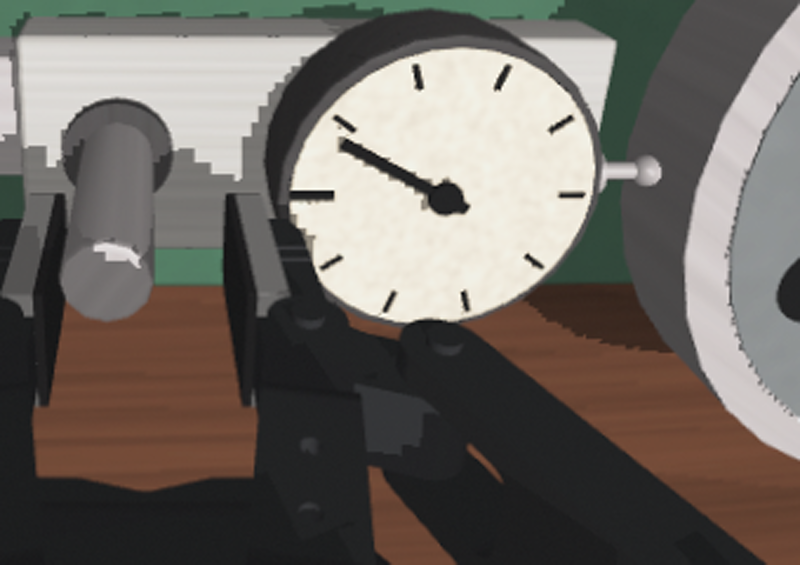

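The needle has turned to about 0.85 mm. I'll advance 2.1 mm more.

Call:
apply_moves([
  [0, 0.001, 0, 0, 0, 0, -0.25],
  [0, 0.0011, 0, 0, 0, 0, -0.25],
  [0, 0, 0, 0, 0, 0, -0.25],
  [0, 0, 0, 0, 0, 0, -0.25],
])

```text
time_s: 4.35
tool_pos: [0.5629, 0.1119, 0.1116]
tcp_rot: [-2.204, 0.038, 2.197]
wrist_force: [1.4, 4.7, 2.3]
opening: 0.032
```

```bash
python3 lk.py wrist 6 220 560 180 420
```

```text
t 4.35 tcp [0.5629 0.1119 0.1116] open 0.032 F [1.4 4.7 2.3] q7 [-0.39  0.47  0.22  1.64 -0.12  1.04 -1.74]
yaxis [-0.038 -0.999 -0.003] psi 87.8 xaxis [ 0.003  0.003 -1.   ]
```

View pics/wrist6.png

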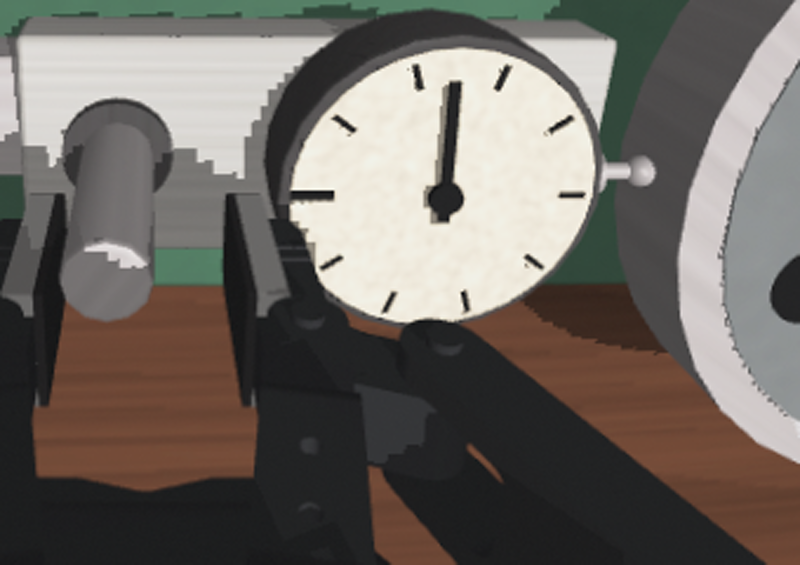

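The needle sits at about 2.5 mm, inside the window. I'll let it settle, back off to centre the cage, and lift.

Call:
apply_moves([
  [0, 0.0002, 0, 0, 0, 0, -0.25],
  [0, -0.003, 0, 0, 0, 0, -0.25],
  [0, -0.003, 0, 0, 0, 0, -0.2],
  [0, -0.002, 0, 0, 0, 0, -0.15],
  [0, 0, 0, 0, 0, 0, -0.15],
])

```text
time_s: 4.9
tool_pos: [0.5616, 0.1165, 0.1097]
tcp_rot: [-2.201, 0.045, 2.204]
wrist_force: [-0.1, -0.7, -0.2]
opening: 0.0359
```

```bash
python3 lk.py wrist 7 220 560 180 420
```

```text
t 4.9 tcp [0.5616 0.1165 0.1097] open 0.0359 F [-0.1 -0.7 -0.2] q7 [-0.4   0.47  0.22  1.64 -0.12  1.04 -1.75]
yaxis [-0.04  -0.999  0.002] psi 87.7 xaxis [-0.002 -0.002 -1.   ]
```

View pics/wrist7.png

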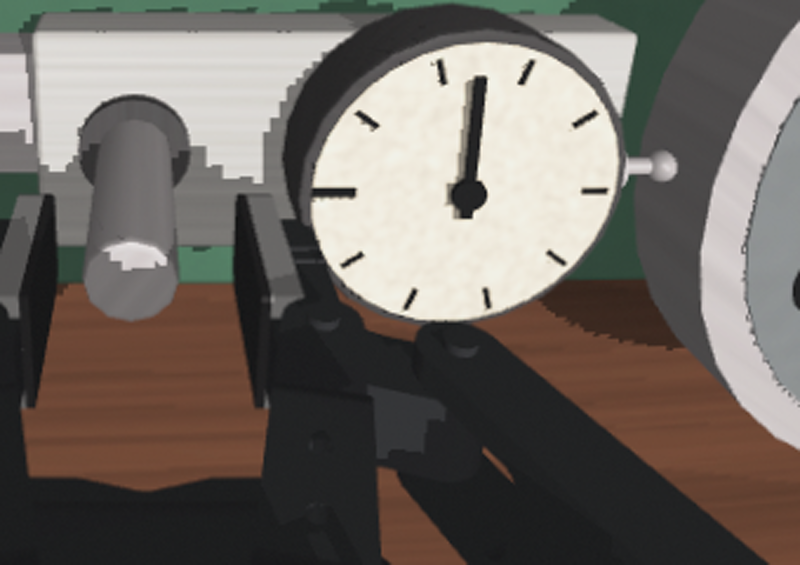

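The reading is still about 2.5 mm, released and free on both sides. I'll lift and travel over to the knob.

Call:
apply_moves([
  [-0.02, 0, 0, 0, 0, 0, -0.1],
  [-0.03, 0, 0, 0, 0, 0, -0.1],
  [-0.04, 0, 0, 0, 0, 0, -0.1],
  [0, 0.03, -0.004, 0.1, 0, 0, -0.06],
  [0, 0, 0, 0.14, 0, 0, -0.06],
])

```text
time_s: 5.45
tool_pos: [0.5664, 0.0809, 0.2023]
tcp_rot: [-2.071, 0.307, 2.062]
wrist_force: [-0.3, -1.4, 0.2]
opening: 0.0401
```

Call:
apply_moves([
  [0, 0, 0, 0.143, 0, 0, -0.06],
  [0, 0, 0, 0.143, 0, 0, -0.06],
  [0, 0, 0, 0.143, 0, 0, -0.06],
  [0, 0, 0, 0.143, 0, 0, -0.06],
  [0, 0, 0, 0.143, 0, 0, -0.06],
])

```text
time_s: 5.95
tool_pos: [0.5647, 0.0864, 0.2]
tcp_rot: [-1.616, 0.885, 1.616]
wrist_force: [0.4, -0.2, -0.2]
opening: 0.0404
```

```bash
python3 - <<'E'
from h import *
plan([.5862,-.1548,.2])
E
```

```text
t 5.95 tcp [0.5647 0.0864 0.2   ] open 0.0404 F [ 0.4 -0.2 -0.2] q7 [-0.49  0.4   0.43  1.54 -0.17  1.24 -2.61]
yaxis [-0.842 -0.54   0.001] psi 32.7 xaxis [-0.001 -0.001 -1.   ]
tool shift [ 2.000e-04  1.121e-01 -2.147e-01]
```

Call:
apply_moves([
  [0, 0.0187, -0.0358, 0, 0, 0, -0.06],
  [0, 0.0187, -0.0358, 0, 0, 0, -0.06],
  [0, 0.0187, -0.0358, 0, 0, 0, -0.06],
  [0, 0.0187, -0.0358, 0, 0, 0, -0.06],
  [0, 0.0187, -0.0358, 0, 0, 0, -0.06],
])

```text
time_s: 6.45
tool_pos: [0.5837, -0.1159, 0.2001]
tcp_rot: [-1.62, 0.88, 1.62]
wrist_force: [0.1, 0.3, -0.0]
opening: 0.0402
```

Call:
apply_moves([
  [0, 0.0186, -0.0357, 0, 0, 0, -0.06],
  [0, 0, 0, 0, 0, 0, -0.06],
])

```text
time_s: 6.65
tool_pos: [0.5858, -0.1644, 0.2004]
tcp_rot: [-1.616, 0.896, 1.611]
wrist_force: [-0.1, -0.8, -0.1]
opening: 0.0401
```

```bash
python3 lk.py wrist 8 0 560 0 420; python3 lk.py scene 8 160 400 120 300
```

```text
t 6.65 tcp [ 0.5858 -0.1644  0.2004] open 0.0401 F [-0.1 -0.8 -0.1] q7 [-0.09  0.49  0.5   1.43 -0.23  1.28 -2.15]
yaxis [-0.845 -0.534  0.006] psi 32.3 xaxis [-0.001 -0.008 -1.   ]
t 6.7 tcp [ 0.5865 -0.1598  0.2002] open 0.0402 F [0.8 0.  0.1] q7 [-0.1   0.49  0.5   1.43 -0.23  1.29 -2.16]
yaxis [-0.843 -0.538  0.003] psi 32.5 xaxis [-0.001 -0.004 -1.   ]
```

View pics/wrist8.png

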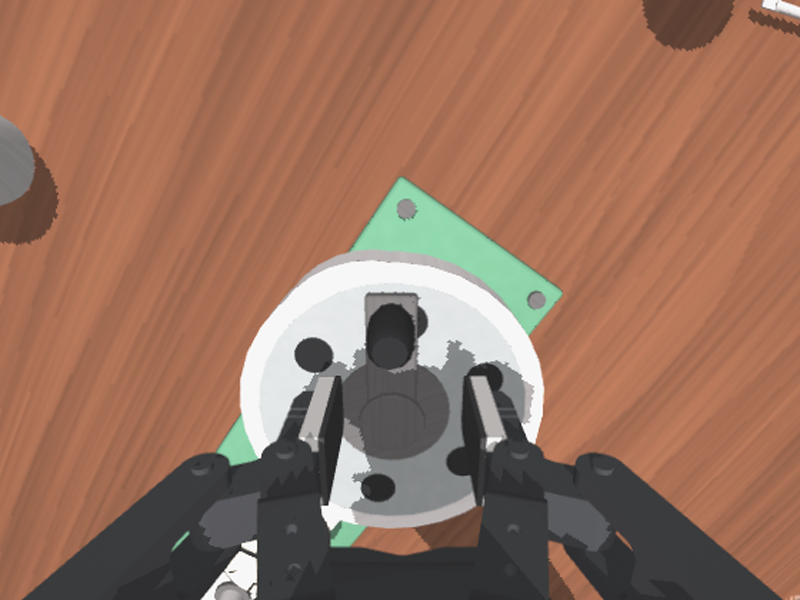

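View pics/scene8.png

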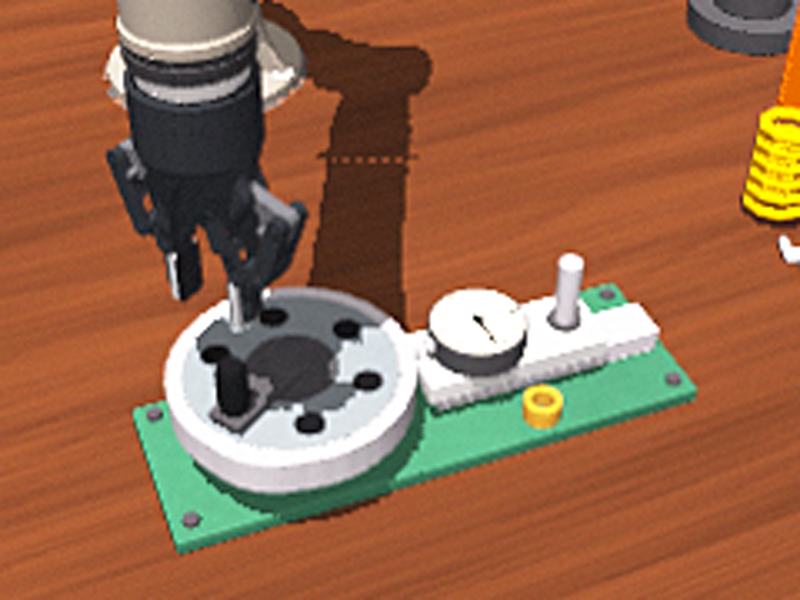

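The wrist view shows the knob top at crop (391,352), about image (274,246). The scene view shows the dial clearly.

```bash
python3 - <<'E'
from h import *
c=load("wrist8.npz")
print("knob",onz(c,273.7,246.4,.136), "nut",onz(c,392*.7,420*.7,.097))
px=c["pixels"].astype(int); w=((px.min(2)>150)&(px.max(2)-px.min(2)<40)).astype(np.uint8)
hub=np.array([.5528,-.1022]); deg=np.arange(0,360,5)
for it in range(3):
  R=[]
  for a in deg:
    d=np.array([np.cos(np.radians(a)),np.sin(np.radians(a))]); best=np.nan
    for r in np.arange(.098,.082,-.00025):
        u,v=proj(c,[*(hub+d*r),.082])
        if 0<=u<559 and 0<=v<419 and w[int(round(v)),int(round(u))]: best=r;break
    R.append(best)
  R=np.array(R);A=np.radians(deg);med=np.nanmedian(R);k=(R<med+.0012)&(R>med-.0012)
  s=np.linalg.lstsq(np.c_[np.ones(k.sum()),np.cos(A[k]),np.sin(A[k])],R[k],rcond=None)[0]; hub=hub+s[1:]
print(hub,s[0]); print([(int(a),round(r*1e3,1)) for a,r in zip(deg,R)])
plan([.5862,-.1548,.122])
E
```

```text
knob [ 0.58523331 -0.15667683  0.136     ] nut [ 0.55354394 -0.1056356   0.097     ]
[ 0.55289207 -0.10343396] 0.08988399244098295
[(0, np.float64(89.2)), (5, np.float64(89.0)), (10, np.float64(90.0)), (15, np.float64(89.8)), (20, np.float64(90.2)), (25, np.float64(89.8)), (30, np.float64(90.0)), (35, np.float64(90.0)), (40, np.float64(90.0)), (45, np.float64(89.8)), (50, np.float64(90.0)), (55, np.float64(89.8)), (60, np.float64(nan)), (65, np.float64(nan)), (70, np.float64(nan)), (75, np.float64(nan)), (80, np.float64(nan)), (85, np.float64(nan)), (90, np.float64(86.5)), (95, np.float64(96.0)), (100, np.float64(91.0)), (105, np.float64(90.5)), (110, np.float64(89.8)), (115, np.float64(89.8)), (120, np.float64(90.2)), (125, np.float64(89.0)), (130, np.float64(89.8)), (135, np.float64(88.8)), (140, np.float64(89.8)), (145, np.float64(89.0)), (150, np.float64(89.8)), (155, np.float64(89.2)), (160, np.float64(85.5)), (165, np.float64(nan)), (170, np.float64(nan)), (175, np.float64(nan)), (180, np.float64(nan)), (185, np.float64(nan)), (190, np.float64(nan)), (195, np.float64(nan)), (20
[... 309 characters left out ...]
at64(91.5)), (265, np.float64(92.2)), (270, np.float64(93.5)), (275, np.float64(94.0)), (280, np.float64(95.0)), (285, np.float64(95.2)), (290, np.float64(95.5)), (295, np.float64(95.5)), (300, np.float64(95.8)), (305, np.float64(96.5)), (310, np.float64(97.2)), (315, np.float64(97.8)), (320, np.float64(97.2)), (325, np.float64(96.2)), (330, np.float64(95.0)), (335, np.float64(92.2)), (340, np.float64(91.0)), (345, np.float64(90.2)), (350, np.float64(89.8)), (355, np.float64(89.8))]
t 6.75 tcp [ 0.5872 -0.1561  0.2   ] open 0.0405 F [0.1 0.9 1.1] q7 [-0.1   0.48  0.5   1.43 -0.23  1.29 -2.16]
yaxis [-0.841 -0.542  0.001] psi 32.8 xaxis [-0.001 -0.001 -1.   ]
tool shift [0.078  0.     0.0016]
```

The knob is at about (.586,-.156), 62 mm from the hub at (.553,-.103), which matches the given radius. Descending.

Call:
apply_moves([
  [0.03, 0, 0.001, 0, 0, 0, -0.06],
  [0.02, 0, 0, 0, 0, 0, -0.06],
  [0.014, 0, 0, 0, 0, 0, -0.06],
  [0.012, 0, 0, 0, 0, 0, -0.15],
  [0, 0, 0, 0, 0, 0, -0.25],
])

```text
time_s: 7.25
tool_pos: [0.5865, -0.1517, 0.1226]
tcp_rot: [-1.618, 0.879, 1.624]
wrist_force: [-0.6, 0.3, 0.4]
opening: 0.0319
```

```bash
python3 lk.py wrist 9 120 440 180 420
```

```text
t 7.25 tcp [ 0.5865 -0.1517  0.1226] open 0.0319 F [-0.6  0.3  0.4] q7 [-0.09  0.55  0.47  1.54 -0.27  1.13 -2.13]
yaxis [-0.838 -0.546  0.002] psi 33.1 xaxis [-0.003  0.001 -1.   ]
```

View pics/wrist9.png

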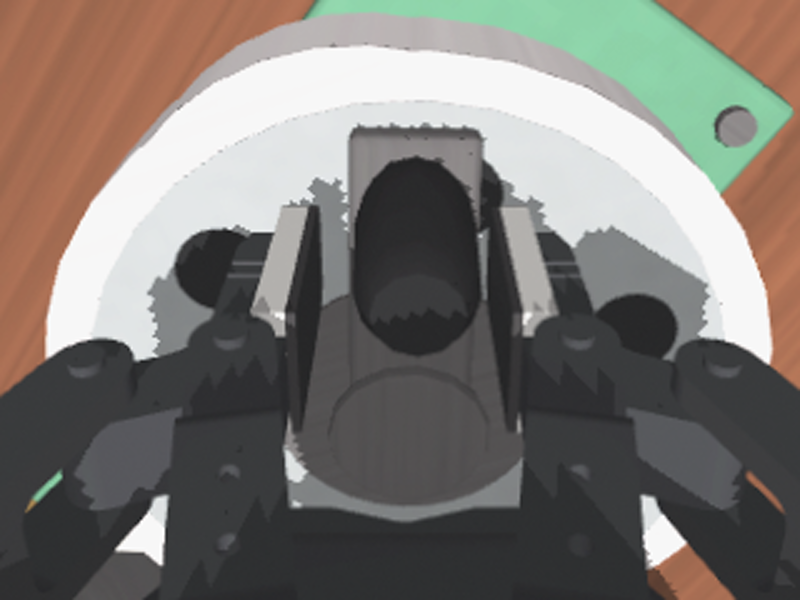

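The knob is between the pads and the TCP is 3 mm too close to the hub. I'll shift outward, narrow the cage to about 28 mm, and start turning CCW.

Call:
apply_moves([
  [0, 0, -0.003, 0, 0, 0, -0.345],
  [0, -0.0031, 0, -0.05, 0, 0, -0.345],
  [0, -0.005, 0.0002, -0.08, 0, 0, -0.345],
  [0, -0.005, 0.0002, -0.08, 0, 0, -0.345],
  [0, -0.005, 0.0002, -0.08, 0, 0, -0.345],
])

```text
time_s: 7.8
tool_pos: [0.6022, -0.1464, 0.1252]
tcp_rot: [-1.815, 0.669, 1.814]
wrist_force: [-2.1, -2.2, -0.6]
opening: 0.0279
```

```bash
cat > st.py <<'E'
from h import *
import sys
t=sys.argv[1]
plan(); o=monitor.get_obs(); d=o["tool_pos"][:2]-np.array([.5529,-.1032]); print("alpha",np.degrees(np.arctan2(d[1],d[0])).round(1),"r",np.hypot(*d).round(4))
c=imaging.capture("scene"); np.savez(f"scene{t}.npz",**c); im=c["pixels"][185:265,195:375,::-1]
cv2.imwrite(f"pics/scene{t}.png",cv2.resize(im,None,fx=4.4,fy=4.4,interpolation=cv2.INTER_CUBIC))
E
python3 st.py 10
```

```text
t 7.8 tcp [ 0.6022 -0.1464  0.1252] open 0.0279 F [-2.1 -2.2 -0.6] q7 [-0.06  0.56  0.4   1.49 -0.23  1.14 -1.89]
yaxis [-0.647 -0.763  0.003] psi 49.7 xaxis [-0.    -0.003 -1.   ]
alpha -41.2 r 0.0655
```

View pics/scene10.png

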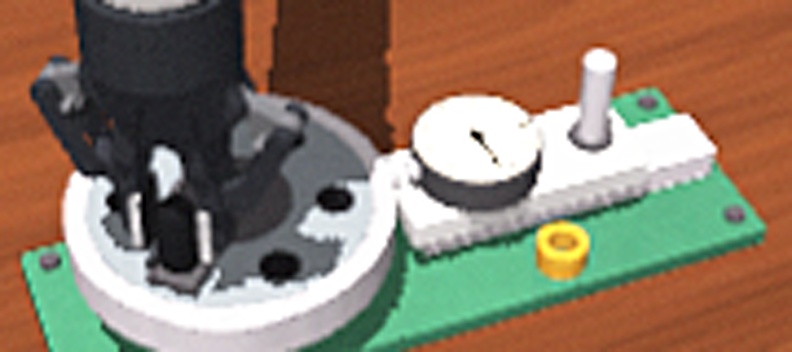

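```bash
cat > nd.py <<'E'
from h import *
def needle(c,ctr=np.array([.5591,.0444]),verbose=False):
    g=c["pixels"].astype(int).max(2); u0,v0=proj(c,[*ctr,.083]).round().astype(int)
    pts=[];W=[];cp=[]
    for v in range(v0-45,v0+46):
        for u in range(u0-45,u0+46):
            if not(0<=u<560 and 0<=v<420): continue
            p=onz(c,u,v,.083)[:2]-ctr; r=np.hypot(*p)
            if g[v,u]<110 and r<.008: cp.append(p)
            if 0.006<r<.024 and g[v,u]<170: pts.append(p);W.append(200-g[v,u])
    cp=np.array(cp); pts=np.array(pts);W=np.array(W,float)
    off=cp.mean(0) if len(cp) else np.zeros(2)
    q=pts-off; r=np.hypot(*q.T); k=r>.006; m=(q[k]/r[k,None]*W[k,None]).sum(0); conc=np.hypot(*m)/W[k].sum()
    e=np.array([.042,.999]); a=np.arctan2(m[1],m[0]); mm=((np.arctan2(e[1],e[0])-a)%(2*np.pi))/.6283
    print("needle mm %.2f conc %.2f n %d off(mm) %s"%(mm,conc,k.sum(),(off*1e3).round(1)))
E
python3 - <<'E'
from nd import *
for f in ("scene8","scene10"): needle(load(f+".npz"))
for f in ("wrist6","wrist7"): needle(load(f+".npz"))
E
sed -i '1i from nd import needle' st.py; echo 'needle(c)' >> st.py
```

```text
needle mm 2.40 conc 1.00 n 2 off(mm) [2.5 0.3]
needle mm 2.40 conc 1.00 n 2 off(mm) [2.5 0.3]
needle mm 2.37 conc 0.99 n 252 off(mm) [ 0.9 -0.1]
needle mm 2.39 conc 1.00 n 264 off(mm) [ 0.8 -0.1]
```

Call:
apply_moves([
  [0, -0.0062, 0.0018, -0.1, 0, 0, -0.345],
  [0, -0.0062, 0.0013, -0.1, 0, 0, -0.345],
  [0, -0.0062, 0.0003, -0.1, 0, 0, -0.345],
  [0, -0.0062, 0.0003, -0.1, 0, 0, -0.345],
])

```text
time_s: 8.25
tool_pos: [0.6128, -0.1233, 0.1252]
tcp_rot: [-2.061, 0.318, 2.058]
wrist_force: [-0.6, -2.0, -1.0]
opening: 0.0282
```

```bash
python3 st.py 11
```

```text
t 8.25 tcp [ 0.6128 -0.1233  0.1252] open 0.0282 F [-0.6 -2.  -1. ] q7 [-0.04  0.56  0.31  1.47 -0.18  1.14 -1.57]
yaxis [-0.299 -0.954  0.003] psi 72.6 xaxis [ 0.001 -0.003 -1.   ]
alpha -18.6 r 0.0631
needle mm 2.40 conc 1.00 n 2 off(mm) [2.5 0.3]
```

```bash
sed -i 's/g\[v,u\]<170/g[v,u]<thr/; s/200-g/(thr+20)-g/; s/verbose=False/thr=215/' nd.py; python3 - <<'E'
from nd import *
for f in ("scene0","scene8","scene10","scene11"): needle(load(f+".npz"),thr=190);needle(load(f+".npz"))
c=load("scene11.npz"); print(np.sort(c["pixels"][205:222,300:322].max(2).ravel())[::20])
E
```

```text
needle mm 6.02 conc 0.24 n 41 off(mm) [0. 0.]
needle mm 7.21 conc 0.09 n 115 off(mm) [0. 0.]
needle mm 2.39 conc 1.00 n 3 off(mm) [2.5 0.3]
needle mm 2.39 conc 1.00 n 3 off(mm) [2.5 0.3]
needle mm 2.39 conc 1.00 n 3 off(mm) [2.5 0.3]
needle mm 2.38 conc 1.00 n 4 off(mm) [2.5 0.3]
needle mm 2.39 conc 1.00 n 3 off(mm) [2.5 0.3]
needle mm 2.38 conc 1.00 n 4 off(mm) [2.5 0.3]
[  0 157 163 167 170 221 253 255 255 255 255 255 255 255 255 255 255 255
 255]
```

Call:
apply_moves([
  [0, -0.0062, 0.0009, -0.1, 0, 0, -0.345],
  [0, -0.0062, 0.0003, -0.1, 0, 0, -0.345],
  [0, -0.0062, 0.0003, -0.1, 0, 0, -0.345],
  [0, -0.0062, 0.0003, -0.1, 0, 0, -0.345],
])

```text
time_s: 8.7
tool_pos: [0.6155, -0.0984, 0.1253]
tcp_rot: [2.174, 0.1, -2.169]
wrist_force: [0.9, -2.6, -1.5]
opening: 0.0277
```

```bash
python3 st.py 12
```

```text
t 8.7 tcp [ 0.6155 -0.0984  0.1253] open 0.0277 F [ 0.9 -2.6 -1.5] q7 [-0.01  0.55  0.22  1.48 -0.12  1.13 -1.25]
yaxis [ 0.095 -0.995  0.003] psi 95.4 xaxis [ 0.002 -0.003 -1.   ]
alpha 4.4 r 0.0628
needle mm 5.39 conc 0.59 n 71 off(mm) [ 2.4 -0.2]
```

View pics/scene12.png

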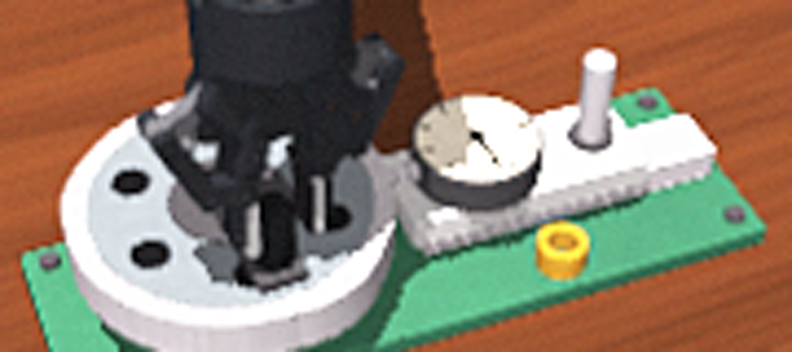

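A hand shadow now falls on the dial, but the needle at (490,152) still reads about 2.4 mm. Continuing.

Call:
apply_moves([
  [0, -0.0062, 0.0006, -0.1, 0, 0, -0.345],
  [0, -0.0062, 0.0003, -0.1, 0, 0, -0.345],
  [0, -0.0062, 0.0003, -0.1, 0, 0, -0.345],
  [0, -0.0062, 0.0003, -0.1, 0, 0, -0.345],
  [0, -0.0062, 0.0003, -0.1, 0, 0, -0.345],
])

```text
time_s: 9.25
tool_pos: [0.6055, -0.0688, 0.1253]
tcp_rot: [1.885, 0.573, -1.879]
wrist_force: [1.6, -2.3, -0.5]
opening: 0.0278
```

```bash
sed -i 's/thr=215/thr=120/' nd.py; python3 st.py 13; python3 lk.py wrist 13 0 560 0 420;  python3 - <<'E'
from nd import *
needle(load("scene12.npz"))
E
```

```text
t 9.25 tcp [ 0.6055 -0.0688  0.1253] open 0.0278 F [ 1.6 -2.3 -0.5] q7 [ 0.02  0.51  0.1   1.52 -0.05  1.11 -0.85]
yaxis [ 0.56  -0.829  0.004] psi 124.1 xaxis [ 0.004 -0.002 -1.   ]
alpha 33.2 r 0.0628
needle mm 2.55 conc 1.00 n 2 off(mm) [1.2 0.8]
t 9.3 tcp [ 0.6047 -0.0668  0.1253] open 0.0277 F [-0.9  1.   0.2] q7 [ 0.02  0.51  0.1   1.52 -0.05  1.11 -0.85]
yaxis [ 0.563 -0.826  0.001] psi 124.3 xaxis [ 0.002  0.    -1.   ]
needle mm 2.39 conc 1.00 n 1 off(mm) [ 2.4 -0.2]
```

View pics/scene13.png

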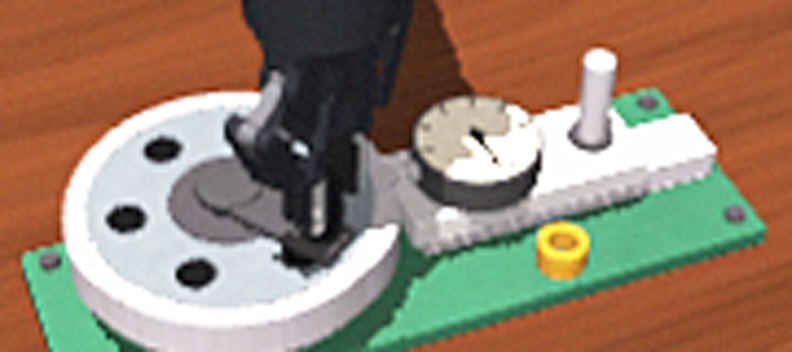

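View pics/wrist13.png

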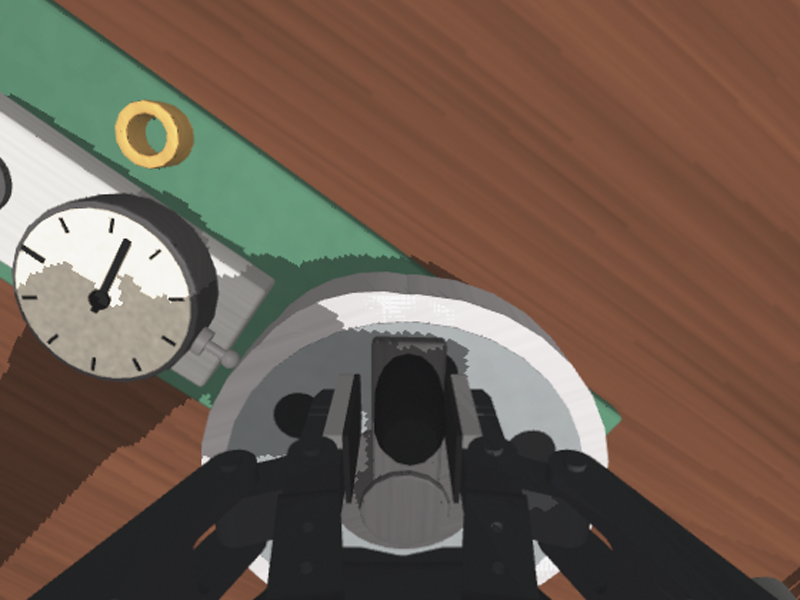

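The wrist camera sees the dial well: needle at (127,240), just past the second tick (112,225), about 2.4 mm. I'll use it as the monitor and carry on turning.

Call:
apply_moves([
  [0, -0.0062, 0.0006, -0.1, 0, 0, -0.345],
  [0, -0.0062, 0.0003, -0.1, 0, 0, -0.345],
  [0, -0.0062, 0.0003, -0.1, 0, 0, -0.345],
])

```text
time_s: 9.65
tool_pos: [0.5929, -0.0548, 0.1252]
tcp_rot: [1.69, 0.806, -1.684]
wrist_force: [2.5, -3.1, -1.0]
opening: 0.028
```

```bash
cat > sw.py <<'E'
from nd import *
import sys
t=sys.argv[1]
o=monitor.get_obs(); d=o["tool_pos"][:2]-np.array([.5529,-.1032]); print("t",o["time_s"],"alpha",np.degrees(np.arctan2(d[1],d[0])).round(1),"r",np.hypot(*d).round(4),"F",o["wrist_force"].round(1),"z",o["tool_pos"][2].round(4),"q7",o["joint_positions"][6].round(2))
c=imaging.capture("wrist"); np.savez(f"wrist{t}.npz",**c); needle(c,thr=100)
cv2.imwrite(f"pics/wrist{t}.png",cv2.resize(c["pixels"][:,:,::-1],(800,600)))
E
python3 sw.py 14; python3 - <<'E'
from nd import *
needle(load("wrist13.npz"),thr=100)
E
```

```text
t 9.65 alpha 50.4 r 0.0628 F [ 2.5 -3.1 -1. ] z 0.1252 q7 -0.6
needle mm 2.78 conc 0.99 n 162 off(mm) [ 0.4 -0.7]
needle mm 2.43 conc 0.98 n 165 off(mm) [ 0.5 -0.7]
```

View pics/wrist14.png

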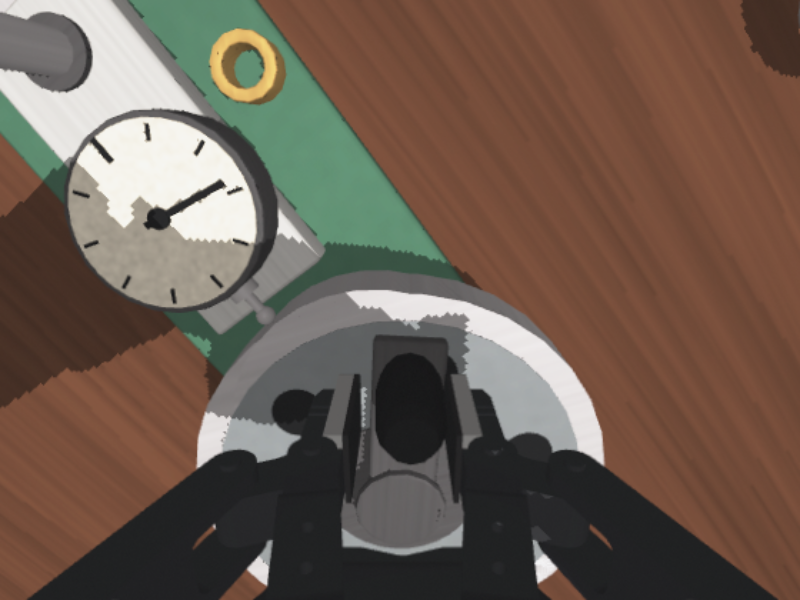

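The needle (220,184) is just before the third tick. The reader's 2.78 mm agrees, and the bulge is starting. Now fine steps.

Call:
apply_moves([
  [0, -0.0062, 0.0006, -0.1, 0, 0, -0.345],
])

```text
time_s: 9.8
tool_pos: [0.5883, -0.0515, 0.1251]
tcp_rot: [1.624, 0.873, -1.617]
wrist_force: [3.1, -3.2, -2.1]
opening: 0.028
```

```bash
python3 sw.py 15
```

```text
t 9.8 alpha 55.6 r 0.0627 F [ 3.1 -3.2 -2.1] z 0.1251 q7 -0.52
needle mm 3.96 conc 1.00 n 161 off(mm) [ 0.2 -0.9]
```

Call:
apply_moves([
  [0, -0.0062, 0.0003, -0.1, 0, 0, -0.345],
])

```text
time_s: 9.95
tool_pos: [0.5829, -0.0481, 0.1251]
tcp_rot: [1.555, 0.939, -1.549]
wrist_force: [4.3, -2.4, -3.0]
opening: 0.0277
```

```bash
python3 sw.py 16
```

```text
t 9.95 alpha 61.4 r 0.0627 F [ 4.3 -2.4 -3. ] z 0.1251 q7 -0.43
needle mm 4.90 conc 1.00 n 178 off(mm) [ 0. -1.]
```

Call:
apply_moves([
  [0, -0.0062, 0.0003, -0.1, 0, 0, -0.345],
])

```text
time_s: 10.1
tool_pos: [0.577, -0.045, 0.1249]
tcp_rot: [1.485, 1.002, -1.48]
wrist_force: [4.5, -1.5, -3.0]
opening: 0.0282
```

```bash
python3 sw.py 17
```

```text
t 10.1 alpha 67.5 r 0.063 F [ 4.5 -1.5 -3. ] z 0.1249 q7 -0.35
needle mm 5.31 conc 1.00 n 171 off(mm) [-0.1 -0.7]
```

Call:
apply_moves([
  [0, -0.0062, 0.0003, -0.1, 0, 0, -0.345],
])

```text
time_s: 10.25
tool_pos: [0.5708, -0.0426, 0.1247]
tcp_rot: [1.414, 1.062, -1.409]
wrist_force: [3.8, -0.9, -2.8]
opening: 0.0278
```

```bash
python3 sw.py 18
```

```text
t 10.25 alpha 73.5 r 0.0632 F [ 3.8 -0.9 -2.8] z 0.1247 q7 -0.26
needle mm 5.18 conc 1.00 n 175 off(mm) [-0.2 -0.8]
```

View pics/wrist18.png

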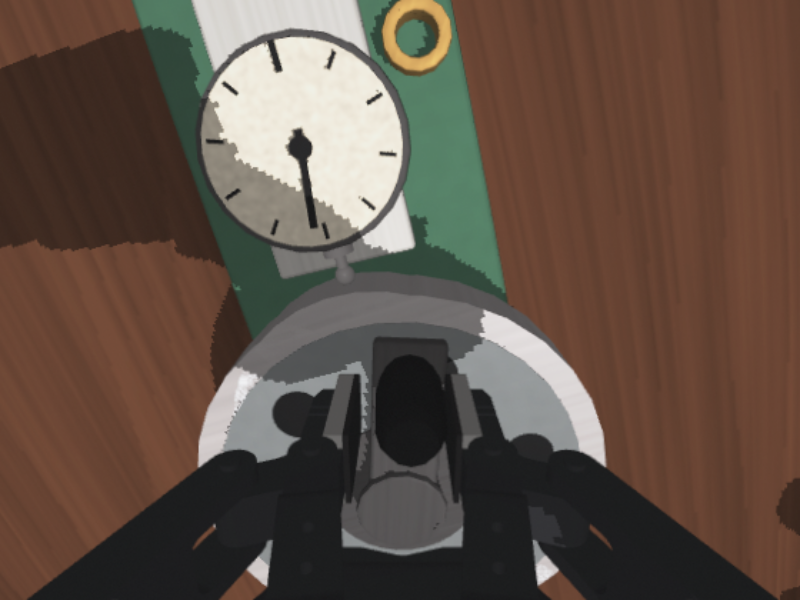

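The needle peaked at about 5.3 mm near α≈69° against 2.4 mm on the plain rim. That is +2.95 mm, so 92.95 mm against the stated 93 mm top, and this is the highest bulge. The wheel is now about 4° past it, so I'll nudge back through the cage play.

Call:
apply_moves([
  [0, 0.003, 0.0006, 0.05, 0, 0, -0.345],
  [0, 0.003, 0.0001, 0.05, 0, 0, -0.345],
  [0, 0.0018, 0, 0.03, 0, 0, -0.345],
  [0, 0, 0, 0, 0, 0, -0.345],
])

```text
time_s: 10.7
tool_pos: [0.5754, -0.0444, 0.1242]
tcp_rot: [1.502, 0.991, -1.505]
wrist_force: [-3.4, 2.1, 2.8]
opening: 0.028
```

```bash
python3 sw.py 19
```

```text
t 10.7 alpha 69.1 r 0.0629 F [-3.4  2.1  2.8] z 0.1242 q7 -0.37
needle mm 5.11 conc 1.00 n 175 off(mm) [-0.1 -0.8]
```

Call:
apply_moves([
  [0, 0.002, 0, 0.03, 0, 0, -0.345],
  [0, 0.002, 0, 0.03, 0, 0, -0.345],
  [0, 0, 0, 0, 0, 0, -0.345],
])

```text
time_s: 11.05
tool_pos: [0.5805, -0.0474, 0.1243]
tcp_rot: [1.544, 0.95, -1.543]
wrist_force: [-1.9, 0.9, 0.9]
opening: 0.0278
```

```bash
python3 sw.py 20
```

```text
t 11.05 alpha 63.7 r 0.0623 F [-1.9  0.9  0.9] z 0.1243 q7 -0.42
needle mm 5.32 conc 1.00 n 180 off(mm) [-0.1 -0.8]
```

5.32 mm, on the peak. I'll centre the cage, open, lift clear, and check.

Call:
apply_moves([
  [0, -0.0022, 0, 0, 0, 0, -0.3],
  [0, 0, 0, 0, 0, 0, -0.1],
  [0, 0, 0, 0, 0, 0, 0.0],
  [-0.015, 0, 0, 0, 0, 0, 0],
  [-0.025, 0, 0, 0, 0, 0, 0],
])

```text
time_s: 11.6
tool_pos: [0.5767, -0.0464, 0.1628]
tcp_rot: [1.54, 0.954, -1.547]
wrist_force: [1.2, 0.2, 0.4]
opening: 0.0428
```

Call:
apply_moves([
  [-0.035, 0, 0, 0, 0, 0, 0],
  [-0.035, 0, 0, 0, 0, 0, 0],
  [0, 0, 0, 0, 0, 0, 0],
  [0, 0, 0, 0, 0, 0, 0],
])

```text
time_s: 12.0
tool_pos: [0.5789, -0.0464, 0.2355]
tcp_rot: [1.545, 0.95, -1.54]
wrist_force: [0.3, -0.3, -1.1]
opening: 0.0428
```

```bash
python3 sw.py 21; python3 st.py 21
```

```text
t 12.0 alpha 65.4 r 0.0624 F [ 0.3 -0.3 -1.1] z 0.2355 q7 -0.42
needle mm 5.32 conc 1.00 n 62 off(mm) [-0.2 -0.6]
t 12.05 tcp [ 0.5779 -0.0463  0.234 ] open 0.0426 F [ 0.3 -0.3 -0.2] q7 [ 0.06  0.38 -0.02  1.44  0.01  1.32 -0.42]
yaxis [ 0.894 -0.449  0.   ] psi 153.3 xaxis [-0. -0. -1.]
alpha 66.3 r 0.0621
needle mm 5.35 conc 1.00 n 4 off(mm) [0.5 0.8]
```

View pics/wrist21.png

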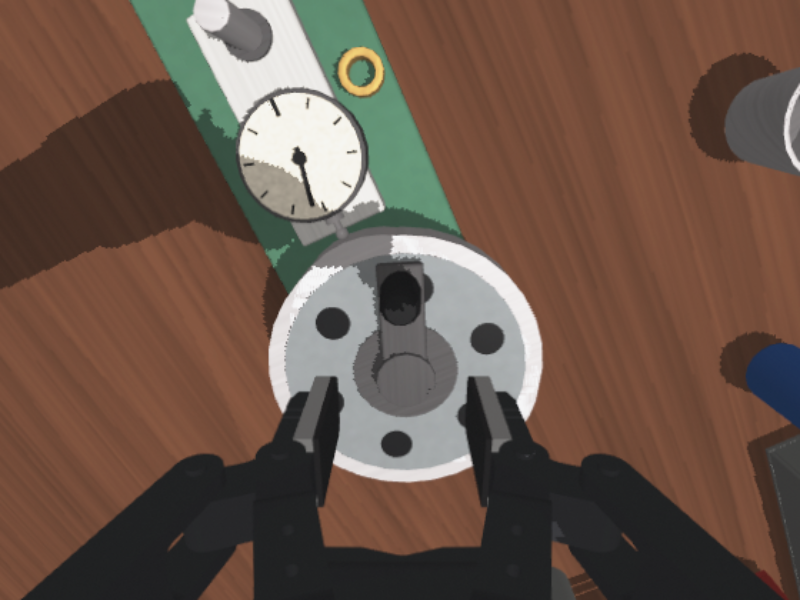

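View pics/scene21.png

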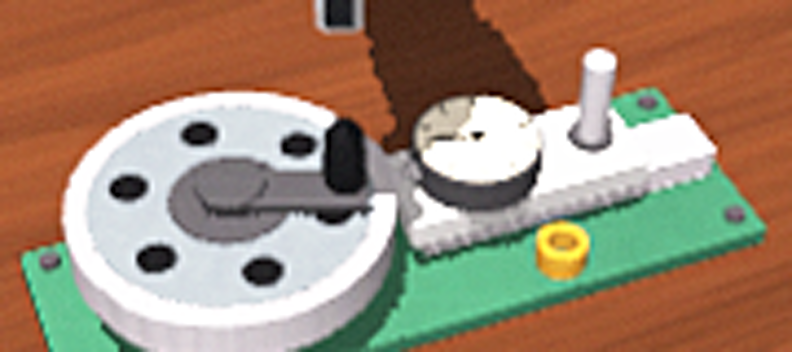

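The robot is clear above everything and the needle still reads 5.32 to 5.35 mm in two views, so I'm handing in.

```bash
python3 -c "
from workcell import ticket
print(ticket.finish_job())"
```

```text
the job is handed in; nothing more can be done
None
```

The wheel is left with its highest spot under the plunger, the plunger still pressed in, and the robot clear. I handed the job in at about 12 s, and no verdict is reported.

- **Setting the plunger:** I slid the indicator in by its post, never gripped, until the needle read about 2.4 mm on plain rim. You asked for about 3 mm; this is inside the 2 to 4.5 mm window.
- **Turning the wheel:** I led the knob round with the fingers open just wider than the knob, so it was never gripped. The needle peaked at about 5.3 mm. That is 2.9 mm above plain rim, or roughly 92.9 mm against the stated 93 mm top. The wheel went a few degrees past the peak, so I nudged it back.
- **Last checks:** After lifting clear to a height of 0.235 m, the needle read 5.32 mm in the wrist view and 5.35 mm in the scene view, so the wheel did not move on release. Wrist force stayed around 6 N or less at every reading. I saw no loose thing move, but I did not measure them.
- **Not checked:** I did not scan the full turn. I took this bulge as the highest because it matches the stated 93 mm. The only other bulge I could see, about 1.5 mm in the first picture, was lower.
- **Disagreement:** Camera fixes of the post, hub and knob differed by 1 to 2 mm between views, so I relied on the needle for the final position.

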